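Lay out the grinder parts in their pocket plates

TASK

The cleaned grinder parts are stacked on the counter: from the top a knurled nut, a ball bearing, a brass gear and a steel burr ring. Take the stack apart and lay each part flat, the same way up, in its own wooden plate, which is the one whose round pocket is only a little wider than the part. Leave the white bowl and the loose bolt where they are.

Things in the scene. Friction and masses are not known exactly. Their poses are not given: they have to be found in the camera images.
- nut: knurled round steel nut, 23 mm across, 16 mm high; lies on top of the stack. Origin at the centre of its underside, z up through its axis
- bearing: steel ball bearing with black seals, 35 mm across, 11 mm high; second from the top, under the nut. Origin at the centre of its underside, z up
- gear: brass spur gear with a hub, 48 mm across, 16 mm high over the hub (about 24 mm across), its toothed rim 9 mm high; third from the top, under the bearing. Origin at the centre of its underside, z up
- burr_ring: steel burr ring, 62 mm across, bore 36 mm, 18 mm high, plain outside; bottom of the stack, standing on the counter. Origin at the centre of its underside, z up
- plate_nut: fixed square wooden plate, 92 x 92 mm and 11 mm high, with the smallest pocket: round, 40 mm across, 3 mm deep, in its middle, black floor; place of the nut. Origin at the centre of its underside, pocket floor 8 mm above it
- plate_bearing: fixed square wooden plate, 92 x 92 x 11 mm, with the second smallest pocket: 51 mm across, 3 mm deep, black floor 8 mm above the counter; place of the bearing. Origin at the centre of its underside
- plate_gear: fixed square wooden plate, 92 x 92 x 11 mm, with the second largest pocket: 64 mm across, 3 mm deep, black floor 8 mm above the counter; place of the gear. Origin at the centre of its underside
- plate_ring: fixed square wooden plate, 92 x 92 x 11 mm, with the largest pocket: 78 mm across, 3 mm deep, black floor 8 mm above the counter; place of the burr ring. Origin at the centre of its underside
- cup_bowl_4: white bowl, 92 mm across, 62 mm high, to be left alone. Origin at the centre of its underside
- bolt: loose steel bolt, 53 mm long, lying on the counter, to be left alone. Origin below its middle
Things that resemble listed ones, but are neither listed nor needed, are in the scene too. What is shaped like the burr_ring but green is not meant.

How it is judged (in metres and radians):
At the end, for the whole second after the job is handed in: Nut, bearing, gear and burr ring each lie on the pocket floor of their own plate (underside within 2.5 mm of the floor, centre within 11 mm of the plate's centre), level and same way up within 0.08 rad, released and at rest (horizontal distance between nut and plate_nut below 0.011 m and z of nut in the frame of plate_nut between 0.005 and 0.0105 m and angle between each of nut, bearing, gear, burr_ring's own z axis and vertical below 0.08 rad and linear speed of each of nut, bearing, gear, burr_ring below 0.02 m/s and angular speed of each of nut, bearing, gear, burr_ring below 0.2 rad/s and horizontal distance between bearing and plate_bearing below 0.011 m and z of bearing in the frame of plate_bearing between 0.005 and 0.0105 m and horizontal distance between gear and plate_gear below 0.011 m and z of gear in the frame of plate_gear between 0.005 and 0.0105 m and horizontal distance between burr_ring and plate_ring below 0.011 m and z of burr_ring in the frame of plate_ring between 0.005 and 0.0105 m); the robot touches nothing.
It fails at once if the bowl or the bolt was moved by more than 20 mm or the bowl tipped (distance of any of cup_bowl_4, bolt from where it was at the start of the episode above 0.02 m or angle between cup_bowl_4's own z axis and vertical above 0.3 rad).
It also fails if it takes over 99 s, if anything falls off the work surface, if the arm or the gripper's body presses on something with over 40 N, if the wrist force passes 120 N, or if a joint passes its speed limit or range.

ROBOT

A 6-joint arm with a two-finger parallel gripper is mounted at the origin on a cart in front of the work surface, level with it; the furniture and walls round the work are solid. World frame = base frame: x ahead of the robot, y to its left, z up, the work surface at z = 0. Lengths are in mm, angles in rad, forces in N, time in s.
With the tool pointing down it reaches from about 400 to 925 mm from the base axis. Payload 12.5 kg.
Tool frame: the origin (TCP) lies where the fingers leave the gripper's body, on its centre line; the fingertips stand 78 mm ahead of it and the grasp point (between the pads) lies 59 mm ahead of it; z points along the fingers, y is the direction in which the jaws open and shut (so a half turn about z gives the same grasp; the last joint's range is limited). The gripper opens to 95 mm and grips with 3 to 60 N. Pads are 20 mm wide; open, the fingers measure 119 mm over their backs; the gripper's body (75 mm by 180 mm) begins 59 mm behind the grasp point.
Start: joints at [-1.337, 0.491, 1.559, -0, 1.092, -0.106], TCP at [208.333, -589.267, 292.261] pointing down, gripper open.
Joint ranges: [-3.1, 3.1], [-0.84, 2.19], [0.05, 2.79], [-1.13, 4.28], [0.06, 2.93], [-2.69, 2.69]. Speed limits (rad/s): [2.22, 2.22, 2.79, 3.14, 3.14, 3.14].

INTERFACE

Orientations are given as [roll, pitch, yaw] about the fixed x, y, z axes, in that order (R = Rz(yaw) Ry(pitch) Rx(roll)).
In Python, from cell import env, viewer, ticket, search_frame gives the robot as it stands.
- The arm moves only by the shell command python3 -m inch 'ROWS'. ROWS is a JSON object of lists of equal length, an entry for each row: "hand": the opening, from 0 (shut) to 1 (fully open); "delta_pos": the shift along the tool's x, y, z in cm, a list of three; "turn": the turn about the tool's z in rad. A call has 1 to 20 rows; each row shifts and turns the commanded pose from where the row before left it, along the tool's axes as they then stand; what a row does not reach is not made up. A row lasts 1/10 s, in which the tool goes at most 50 mm and 8.59 degrees, less where a joint would pass 70% of its speed; a pose out of reach is approached as far as the arm can. A call is refused whole if a number of a shift passes 5 or a number of a turn 0.15, either way. A call with a gripper value outside its range is refused whole. The fingers move at their own pace and stop on an object; the grip force is fixed at half the most. Time passes only in rows, so rows that do not move let the fingers close. It gives the time, the measured TCP pose, the force and the opening at its end, in the units of the state.
- env.state(): the state, without advancing time (a new reading comes with each control period).
- viewer.read_camera(name): name is "scene" or "side" or "wrist"; returns (picture, depth): 400x640x3 uint8, blue, green, red; 400x640 float32, mm along the optical axis (not along the pixel's ray), 0 where there is no reading.
- viewer.get_calibration(name): a dict with "fx", "fy", "cx", "cy" (pixels), "T" (4x4, takes a point from camera to world coordinates). Camera axes: x right, y down, z forward; pixel columns grow to the right and rows downward; lengths in mm; the calibration is good to about 2 mm. A picture is of the moment at which its call begins: read the wrist's pose just before it. get_calibration takes no time and is no camera call; for the wrist camera it gives the pose at the moment of the call.
- ticket.job_done(): hands the job in, once; it reports no verdict.
Trained networks look in the newest picture that a camera, given by its name, has taken for a name from the list of things; names that differ only in an ending like _2 or _b are one class to them, and where a whole thing is asked for, a point or a joint stands for the part that bears it (a point fixed in the world has none). Each returns a list of dicts, best first, with "p" (0 to 1); they miss things now and then, are a little off and sometimes report something else, mostly with a low value. They report only what shows in the picture. A call takes as long as a camera call. They do not tell look-alikes from the thing itself.
- search_frame(camera, label): "centre" ([column, row] in pixels, amid what is visible of it).
The state is a dict: "t": time; "joints": joint angles; "qvel": joint speeds; "tau": joint torques, N m; "eef_pos": TCP position; "tcp_rot": TCP orientation; "ft_force": force on the tool from outside, world axes, zero at the start; "moment": the same for the moment, N m; "opening": opening from 0.0 (shut) to 1.0 (fully open).
Only numpy, scipy, OpenCV 4.12 (cv2) and the standard library are available. Lean on these libraries where they do the work, as an engineer would, in place of code of your own. Each camera call takes 0.05 s, during which the arm holds its last target.

## Working session

There is one attempt and no reset: what is moved stays moved. The work goes in short steps, Python scripts to look and compute and a shell command to move; the robot and the scene stay as the last step left them, time stands still between calls to the robot, and variables do not carry over. Pictures are saved under pics/ and viewed, and the job is handed in when it is done.

```bash
ls; mkdir -p pics; python3 - <<'E'
from cell import env, viewer, ticket, search_frame
import cv2,json
print(env.state())
for n in ["scene","side","wrist"]:
    p,d=viewer.read_camera(n); cv2.imwrite(f"pics/{n}0.png",p)
    c=viewer.get_calibration(n); print(n,c)
E
```

```text
pics
{'t': 0.0, 'joints': array([-1.33659826e+00,  4.91564248e-01,  1.55948453e+00,  1.98729249e-05,
        1.09167017e+00, -1.05583363e-01]), 'qvel': array([-0.00087238, -0.00055802,  0.00060376,  0.00060516,  0.00053164,
       -0.00064235]), 'tau': array([-1.96710812e-04, -6.12643790e+01, -2.58175117e+01,  6.92507531e-02,
        4.82877425e-02, -8.75399064e-05]), 'eef_pos': array([ 208.29636103, -589.0925832 ,  291.64670083]), 'tcp_rot': array([-3.14047449e+00, -1.36224166e-04,  3.39772179e-01]), 'ft_force': array([-0.03343264,  0.24789554, -0.07626584]), 'moment': array([-0.01042617, -0.01602731, -0.01044633]), 'opening': 1.002736579738717}
scene {'fx': 375.3224675702056, 'fy': 375.3224675702056, 'cx': 315.7644175298073, 'cy': 198.98072528742014, 'T': array([[-7.88159489e-01, -2.92712399e-01,  5.41409338e-01,
        -5.79118035e+01],
       [-6.15205427e-01,  4.00521283e-01, -6.79047115e-01,
         6.73435001e+02],
       [-1.80804528e-02, -8.68275390e-01, -4.95752906e-01,
         6.07127086e+02],
       [ 0.00000000e+00,  0.00000000e+00,  0.00000000e+00,
         1.0000000
[... 218 characters left out ...]
12558553e-01, -3.06293912e-01,  8.02164428e-01,
        -1.31367029e+03],
       [ 2.28085283e-02, -9.38740447e-01, -3.43869371e-01,
         5.81691468e+02],
       [ 0.00000000e+00,  0.00000000e+00,  0.00000000e+00,
         1.00000000e+00]])}
wrist {'fx': 307.3123304460686, 'fy': 307.3123304460686, 'cx': 319.2783696366371, 'cy': 195.00290993122334, 'T': array([[ 3.33810910e-01, -9.09759007e-01, -2.46797136e-01,
         2.77112361e+02],
       [-9.42638819e-01, -3.22590779e-01, -8.58326620e-02,
        -5.64330080e+02],
       [-1.52744316e-03,  2.61292440e-01, -9.65258477e-01,
         3.84416446e+02],
       [ 0.00000000e+00,  0.00000000e+00,  0.00000000e+00,
         1.00000000e+00]])}
```

View pics/scene0.png

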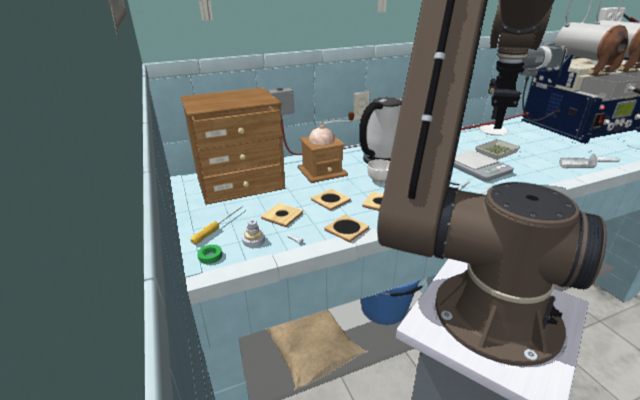

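View pics/side0.png

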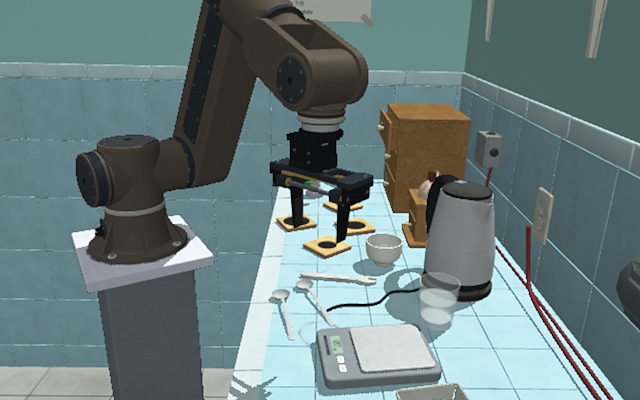

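View pics/wrist0.png

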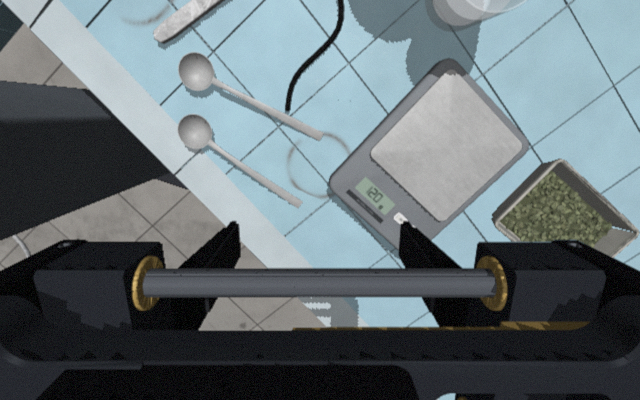

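The scene view shows the stack at about (253,232), the bolt at (296,239), plates at (282,214), (331,199), (347,228) and (377,200), and a green look-alike ring at (209,253). The bowl is near (380,170). I'll localize these with the depth images.

```bash
cat > h.py <<'E'
from cell import env, viewer, ticket, search_frame
import numpy as np, cv2
def world(cal,d,u,v):
    z=d[v,u] if np.isscalar(u) else d[np.asarray(v),np.asarray(u)]
    P=np.stack([(np.asarray(u)-cal['cx'])/cal['fx']*z,(np.asarray(v)-cal['cy'])/cal['fy']*z,z,np.ones_like(z)],-1)
    return (P@cal['T'].T)[...,:3]
def cloud(n):
    cal=viewer.get_calibration(n); p,d=viewer.read_camera(n)
    v,u=np.mgrid[0:400,0:640]; return p,d,cal,world(cal,d,u.ravel(),v.ravel()).reshape(400,640,3)
def proj(cal,P):
    q=np.linalg.inv(cal['T'])@np.r_[P,1]; return q[0]/q[2]*cal['fx']+cal['cx'],q[1]/q[2]*cal['fy']+cal['cy']
E
python3 - <<'E'
from h import *
p,d,cal,W=cloud("scene")
for l in ["nut","bearing","gear","burr_ring","plate_nut","plate_bearing","plate_gear","plate_ring","cup_bowl_4","bolt"]:
    for r in search_frame("scene",l)[:5]:
        u,v=[int(round(x)) for x in r["centre"]]
        print(l,round(r["p"],2),u,v,W[v,u].round(0))
cv2.imwrite("pics/s1.png",cv2.resize(p[150:280,180:440],None,fx=3,fy=3,interpolation=cv2.INTER_CUBIC))
E
```

```text
bearing 0.43 251 226 [596. 131.  54.]
gear 0.41 254 235 [588. 132.  29.]
burr_ring 0.86 208 254 [652. 239.   2.]
burr_ring 0.66 251 241 [586. 146.  18.]
plate_nut 0.64 280 217 [614.   3.  10.]
plate_bearing 0.63 377 200 [ 433. -255.   10.]
plate_gear 0.75 329 198 [ 566. -178.    8.]
plate_ring 0.78 345 225 [436. -78.   8.]
cup_bowl_4 0.9 377 170 [ 495. -355.   59.]
```

View pics/s1.png

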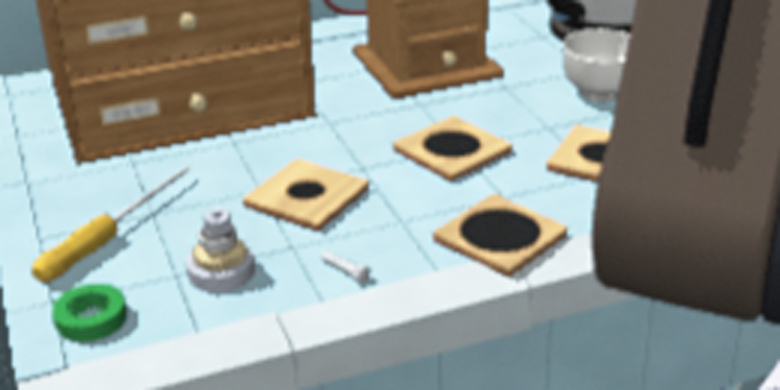

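```bash
python3 -m inch '{"hand":[1,1,1,1,1,1,1,1,1,1,1,1,1],"delta_pos":[[3.5,-3.1,0],[3.5,-3.1,0],[3.5,-3.1,0],[3.5,-3.1,0],[3.5,-3.1,0],[3.5,-3.1,0],[3.5,-3.1,0],[3.5,-3.1,0],[3.5,-3.1,0],[3.5,-3.1,0],[3.5,-3.1,0],[3.5,-3.1,0],[0,0,0]],"turn":[0,0,0,0,0,0,0,0,0,0,0,0,0]}'
cat > look.py <<'E'
from h import *
import sys
name=sys.argv[1]
s=env.state(); p,d,cal,W=cloud("wrist")
np.savez("last.npz",p=p,d=d,W=W,T=cal['T'])
cv2.imwrite(f"pics/{name}.png",p)
print(s['t'],s['eef_pos'].round(1),s['tcp_rot'].round(3),s['opening'],cal['T'][:3,3].round(1))
for l in sys.argv[2:]:
    for r in search_frame("wrist",l)[:5]:
        u,v=[int(round(x)) for x in r["centre"]]
        print(l,round(r["p"],2),u,v,W[v,u].round(1))
E
python3 look.py w1 plate_nut cup_bowl_4 bolt
```

```text
t: 2.0
eef_pos: [482.0, -94.6, 292.4]
tcp_rot: [3.142, -0.001, 0.345]
ft_force: [-0.8, 0.3, 0.1]
opening: 0.997
2.0 [482.  -94.6 292.4] [ 3.142e+00 -1.000e-03  3.450e-01] 0.9965661694031187 [550.6 -69.4 385. ]
plate_nut 0.61 299 34 [621.7 -19.6   8.4]
plate_nut 0.47 432 239 [ 449.3 -262.6   11. ]
cup_bowl_4 0.68 574 229 [ 525.1 -422.1   19.2]
bolt 0.83 212 113 [506.7  49.5  10.1]
```

View pics/w1.png

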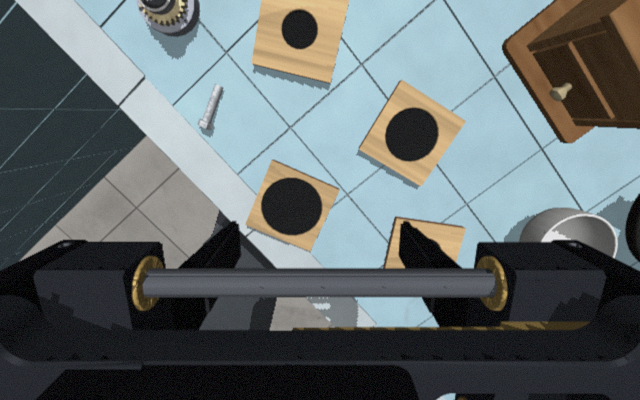

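```bash
cat > pockets.py <<'E'
from h import *
f=np.load("last.npz"); p,W,T=f['p'],f['W'],f['T']; d=f['d']
cal=viewer.get_calibration("wrist"); cal['T']=T
g=p.max(2); m=((g<60)&(np.abs(W[...,2]-8)<5)&(d>0)).astype(np.uint8)
n,lab,st,ce=cv2.connectedComponentsWithStats(m)
for i in range(1,n):
    if st[i,4]<150: continue
    c=max(cv2.findContours((lab==i).astype(np.uint8),0,1)[0],key=len)[:,0].astype(float)
    # ray to plane z=11 (pocket rim) 
    r=np.stack([(c[:,0]-cal['cx'])/cal['fx'],(c[:,1]-cal['cy'])/cal['fy'],np.ones(len(c))],1)@T[:3,:3].T
    P=T[:3,3]+r*((10-T[2,3])/r[:,2])[:,None]
    (x,y),R=cv2.minEnclosingCircle(P[:,:2].astype(np.float32)); mn=P[:,:2]
    A=np.c_[2*mn,np.ones(len(mn))]; s=np.linalg.lstsq(A,(mn**2).sum(1),rcond=None)[0]
    print(ce[i].round(),st[i,4],"fit",s[:2].round(1),"D",2*np.sqrt(s[2]+s[0]**2+s[1]**2).round(2), "enc",round(x,1),round(y,1),round(2*R,1),"z",np.median(W[lab==i][:,2]).round(1))
E
python3 pockets.py
```

```text
[299.  29.] 1030 fit [626.2 -18.3] D 37.18 enc 626.1 -18.3 38.3 z 8.3
[532.  93.] 405 fit [ 711.  -330.9] D 158.98 enc 653.6 -299.2 141.1 z 6.8
[411. 134.] 2095 fit [ 563.2 -181.8] D 60.46 enc 563.2 -181.8 61.9 z 8.2
[291. 206.] 2600 fit [428.6 -74.8] D 74.06 enc 428.6 -74.9 75.5 z 8.4
[632. 228.] 424 fit [ 572.  -538.6] D 98.98 enc 552.5 -510.9 93.6 z 7.7
```

```bash
python3 - <<'E'
import numpy as np
W=np.load("last.npz")['W']
m=(W[:60,100:230,2]>14)&(W[:60,100:230,2]<70)
P=W[:60,100:230][m]; print(P.min(0),P.max(0),P.mean(0))
E
```

```text
[570.81566041  91.6785671   14.00946564] [614.19213567 150.53933526  61.80443098] [589.26016693 112.35126081  27.63431275]
```

```bash
python3 -m inch '{"hand":[1,1,1,1,1,1],"delta_pos":[[3.5,-3.3,0],[3.5,-3.3,0],[3.5,-3.3,0],[3.5,-3.3,0],[3.5,-3.3,0],[0,0,0]],"turn":[0,0,0,0,0,0]}'
python3 look.py w2 nut bearing gear burr_ring bolt
```

```text
t: 2.8
eef_pos: [592.0, 117.7, 291.8]
tcp_rot: [-3.141, -0.001, 0.341]
ft_force: [-0.9, 0.0, -0.7]
opening: 1.0
2.8 [592.  117.7 291.8] [-3.141e+00 -1.000e-03  3.410e-01] 0.9999744862312095 [660.6 142.7 384.4]
nut 0.76 326 174 [602.8 114.8  61.8]
bearing 0.58 313 164 [605.6 130.9  45.4]
gear 0.55 318 152 [617.9 129.4  27.1]
gear 0.44 517 236 [ 600.  -152.1   11.4]
burr_ring 0.97 328 150 [624.  119.3  27.8]
burr_ring 0.7 226 104 [631.7 252.   -1.3]
bolt 0.83 345 250 [506.2  52.   11.4]
```

View pics/w2.png

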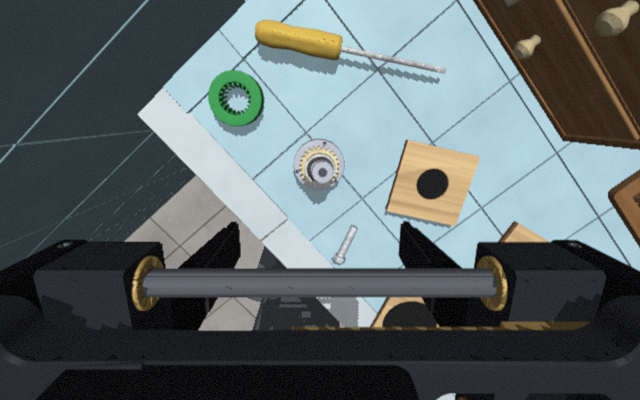

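```bash
cat > stack.py <<'E'
from h import *
f=np.load("last.npz"); p,W,T,d=f['p'],f['W'],f['T'],f['d']
cv2.imwrite("pics/crop_%d.png"%int(env.state()['t']*10),cv2.resize(p[110:220,260:400],None,fx=5,fy=5,interpolation=cv2.INTER_CUBIC))
X=W[80:300,200:480].reshape(-1,3); X=X[(np.hypot(X[:,0]-603,X[:,1]-118)<45)]
for lo,hi in [(58,65),(42,50),(30,39),(24,29),(15,21)]:
    P=X[(X[:,2]>lo)&(X[:,2]<hi)]
    if len(P)<5: print(lo,len(P)); continue
    (x,y),R=cv2.minEnclosingCircle(P[:,:2].astype(np.float32))
    print(lo,hi,len(P),"mean",P.mean(0).round(1),"enc",round(x,1),round(y,1),"D",round(2*R,1))
E
python3 stack.py; ls pics
```

```text
58 65 376 mean [603.3 119.   61.2] enc 603.1 118.9 D 24.3
42 50 355 mean [604.3 125.4  45.4] enc 602.2 121.6 D 35.2
30 39 13 mean [615.9 126.   37.2] enc 612.5 125.0 D 27.2
24 29 378 mean [606.8 126.1  27.1] enc 601.8 122.4 D 48.2
15 21 830 mean [605.  124.5  18.2] enc 601.9 122.6 D 61.9
crop_31.png
s1.png
scene0.png
side0.png
w1.png
w2.png
wrist0.png
```

View pics/crop_31.png

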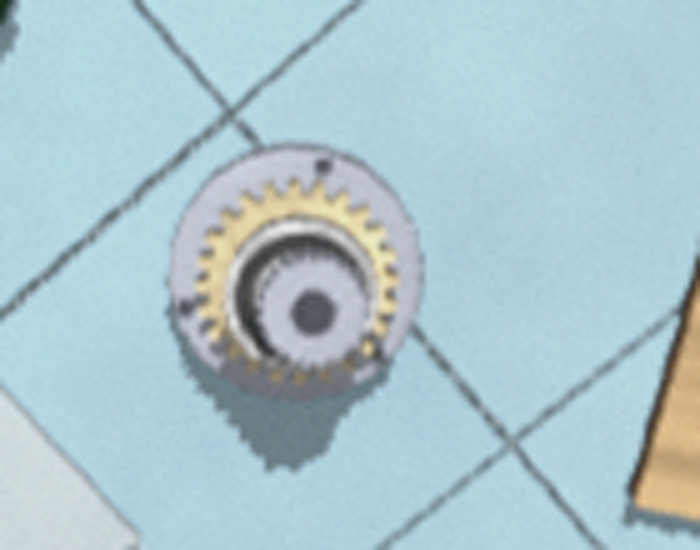

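```bash
python3 -m inch '{"hand":[1,1,1,1,1,1,1],"delta_pos":[[1.1,0.25,4],[0,0,4],[0,0,4],[0,0,2.5],[0,0,1.3],[0,0,0.5],[0,0,0]],"turn":[0,0,0,0,0,0,0]}'
```

```text
t: 3.8
eef_pos: [601.8, 116.2, 129.7]
tcp_rot: [3.141, -0.001, 0.339]
ft_force: [0.6, -0.7, 0.7]
opening: 1.001
```

```bash
python3 -m inch '{"hand":[1,1],"delta_pos":[[0.2,-0.2,0.1],[0,0,0]],"turn":[0,0]}'; python3 -m inch '{"hand":[0,0,0,0,0,0,0,0],"delta_pos":[[0,0,0],[0,0,0],[0,0,0],[0,0,0],[0,0,0],[0,0,0],[0,0,0],[0,0,0]],"turn":[0,0,0,0,0,0,0,0]}'
```

```text
t: 4.0
eef_pos: [603.3, 119.4, 129.4]
tcp_rot: [3.141, -0.002, 0.34]
ft_force: [-0.7, -1.3, 0.0]
opening: 1.001
t: 4.8
eef_pos: [602.7, 119.2, 128.1]
tcp_rot: [3.142, 0.0, 0.34]
ft_force: [-0.2, -0.2, -0.3]
opening: 0.384
```

```bash
python3 -m inch '{"hand":[0,0,0,0],"delta_pos":[[0,0,0],[0,0,0],[0,0,0],[0,0,0]],"turn":[0,0,0,0]}'
```

```text
t: 5.2
eef_pos: [602.8, 119.2, 128.2]
tcp_rot: [3.141, -0.0, 0.34]
ft_force: [0.8, -0.4, -0.3]
opening: 0.222
```

```bash
python3 -m inch '{"hand":[0,0,0,0,0,0,0,0,0],"delta_pos":[[0,0,-1.5],[0,0,-1.5],[-0.4,2.3,0],[-0.8,4.6,0],[-0.8,4.6,0],[-0.4,2.24,0],[0,0,0],[0,0,0],[0,0,0]],"turn":[0,0,0,0,0,0,0,0,0]}'; python3 look.py w3; python3 pockets.py
```

```text
t: 6.1
eef_pos: [625.8, -17.4, 158.9]
tcp_rot: [3.141, -0.0, 0.341]
ft_force: [-0.0, -0.5, -0.4]
opening: 0.224
6.1 [625.8 -17.4 158.9] [ 3.141 -0.     0.341] 0.22390338172550348 [694.6   7.6 251.5]
[474.  67.] 674 fit [ 777.6 -101.9] D 83.82 enc 759.7 -92.6 125.9 z 9.7
[40. 84.] 680 fit [642.4 226. ] D 44.16 enc 641.4 218.7 50.7 z 8.3
[322. 202.] 1456 fit [627.8 -18.1] D 35.48 enc 626.1 -18.5 38.7 z 8.3
[604. 238.] 245 fit [ 697.9 -268.2] D 58.92 enc 677.4 -256.9 54.8 z 6.8
[476. 315.] 1442 fit [ 574.3 -186.6] D 42.22 enc 575.0 -187.4 55.1 z 8.2
```

View pics/w3.png

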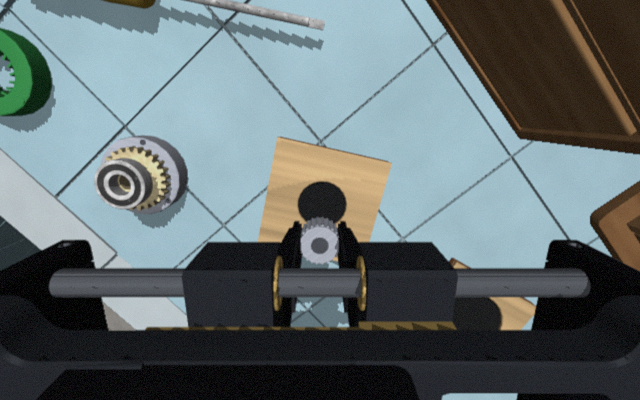

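The nut is gripped at (320,243), with the plate_nut pocket at (322,202) just below its line. The rest of the stack is intact at (135,175).

```bash
python3 -m inch '{"hand":[0,0,0,0,0,0],"delta_pos":[[0,0.1,2.5],[0,0,2.5],[0,0,1.2],[0,0,0.5],[0,0,0],[0,0,0]],"turn":[0,0,0,0,0,0]}'
```

```text
t: 6.75
eef_pos: [626.6, -18.9, 91.9]
tcp_rot: [3.141, -0.001, 0.34]
ft_force: [0.5, 0.0, -0.3]
opening: 0.222
```

```bash
python3 -m inch '{"hand":[0,0.6,0.6,0.6,0.6,0.6,1,1,1,1,1,1,1,1,1],"delta_pos":[[0,0,0.05],[0,0,0],[0,0,0],[0,0,0],[0,0,0],[0,0,-1],[0,0,-4],[0,0,-4],[0,0,-1],[0.4,-2.3,0],[0.8,-4.7,0],[0.8,-4.7,0],[0.4,-2.36,0],[0,0,0],[0,0,0]],"turn":[0,0,0,0,0,0,0,0,0,0,0,0,0,0,0]}'; python3 look.py w4; python3 stack.py
```

```text
t: 8.25
eef_pos: [602.0, 121.4, 190.8]
tcp_rot: [3.141, 0.0, 0.341]
ft_force: [-0.0, -0.3, -0.5]
opening: 1.005
8.25 [602.  121.4 190.8] [3.141 0.    0.341] 1.0051033990457272 [670.7 146.4 283.4]
58 0
42 50 1174 mean [603.  121.7  45.3] enc 602.5 121.4 D 35.1
30 39 139 mean [602.9 121.2  35.2] enc 609.5 124.2 D 31.3
24 29 678 mean [609.8 127.2  27.1] enc 602.1 122.4 D 48.2
15 21 1356 mean [607.8 125.8  18.2] enc 602.2 122.9 D 61.6
```

View pics/w4.png

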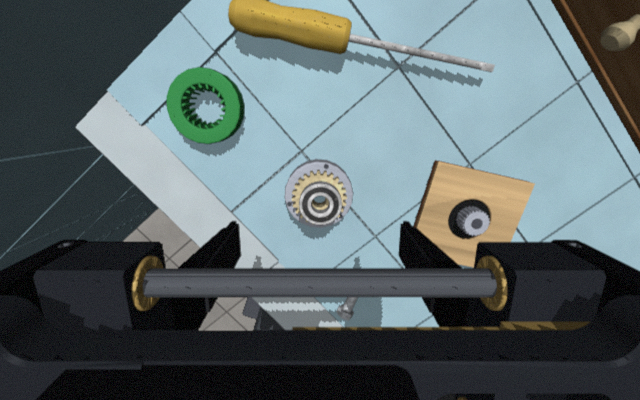

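The nut stands in its pocket at (470,218), and the bearing is centred at (319,202) on the gear.

```bash
python3 -m inch '{"hand":[1,1,1,1,1,1],"delta_pos":[[0,0,3],[0,0,3],[0,0,1],[0,0,0.4],[0,0,0],[0,0,0]],"turn":[0,0,0,0,0,0]}'
```

```text
t: 8.9
eef_pos: [602.6, 121.0, 117.9]
tcp_rot: [3.141, -0.002, 0.34]
ft_force: [0.6, 0.6, -0.4]
opening: 0.997
```

```bash
python3 -m inch '{"hand":[0,0,0,0,0,0,0,0,0,0],"delta_pos":[[0,0,0.05],[0,0,0],[0,0,0],[0,0,0],[0,0,0],[0,0,0],[0,0,0],[0,0,0],[0,0,0],[0,0,0]],"turn":[0,0,0,0,0,0,0,0,0,0]}'
```

```text
t: 9.9
eef_pos: [602.0, 121.3, 116.2]
tcp_rot: [3.141, 0.0, 0.34]
ft_force: [-0.3, -0.6, -0.6]
opening: 0.348
```

```bash
python3 -m inch '{"hand":[0,0,0,0,0,0,0,0,0,0,0,0,0,0],"delta_pos":[[0,0,-2],[0,0,-3],[-1.5,1.7,0],[-3,3.3,0],[-3,3.3,0],[-3,3.3,0],[-3,3.3,0],[-3,3.3,0],[-3,3.3,0],[-3,3.3,0],[-3,3.3,0],[-1.7,2,0],[0,0,0],[0,0,0]],"turn":[0,0,0,0,0,0,0,0,0,0,0,0,0,0]}'; python3 look.py w5 cup_bowl_4; python3 pockets.py
```

```text
t: 11.3
eef_pos: [445.7, -253.4, 166.2]
tcp_rot: [-3.142, -0.0, 0.338]
ft_force: [-0.7, 0.2, -0.1]
opening: 0.35
11.3 [ 445.7 -253.4  166.2] [-3.142 -0.     0.338] 0.34984372881467357 [ 514.5 -228.6  258.8]
cup_bowl_4 0.83 540 197 [ 511.  -421.9   15.4]
[282.  31.] 5121 fit [ 559.1 -183.3] D 56.86 enc 563.2 -181.9 62.8 z 8.2
[522.  20.] 362 fit [ 626.6 -347. ] D 23.7 enc 624.7 -346.2 37.5 z 7.1
[104. 148.] 6961 fit [428.7 -74.9] D 75.18 enc 428.5 -74.8 76.7 z 8.4
[163. 169.] 284 fit [ 427.9 -110.5] D 56.52 enc 426.5 -122.6 88.2 z 6.5
[637. 190.] 168 fit [ 551.9 -511.8] D 37.82 enc 543.6 -500.5 40.3 z 4.7
[321. 209.] 418 fit [ 423.5 -260.8] D 45.66 enc 427.4 -259.3 49.0 z 8.3
[319. 238.] 276 fit [ 414.  -263.8] D 16.26 enc 413.3 -263.8 19.6 z 8.3
```

View pics/w5.png

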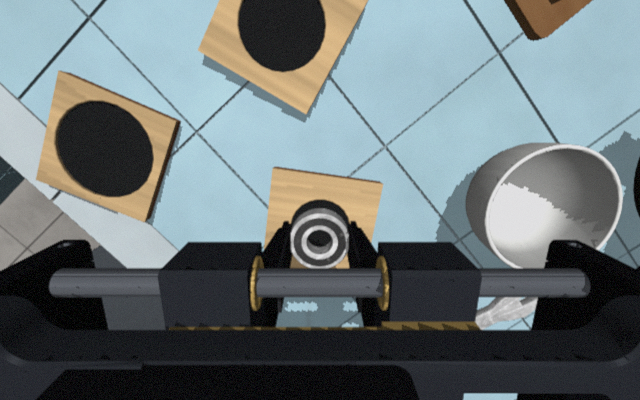

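```bash
python3 - <<'E'
from h import *
from scipy.optimize import least_squares
f=np.load("last.npz"); p,W,T,d=f['p'],f['W'],f['T'],f['d']; cal=viewer.get_calibration("wrist")
def ray(c,z):
    r=np.stack([(c[:,0]-cal['cx'])/cal['fx'],(c[:,1]-cal['cy'])/cal['fy'],np.ones(len(c))],1)@T[:3,:3].T
    return (T[:3,3]+r*((z-T[2,3])/r[:,2])[:,None])[:,:2]
# far arc: first dark pixel per column scanning down from wood
arc=[]
for u in range(300,345):
    for v in range(180,235):
        if p[v,u].max()<70: arc.append((u,v)); break
arc=np.array(arc,float); print(arc[::6])
A=ray(arc,10.5)
r=least_squares(lambda c:np.hypot(*(A-c).T)-25.3,[430,-258],loss='soft_l1'); print("pocket",r.x,np.abs(r.fun).max())
m=(np.abs(W[...,2]-11)<2)&(p[...,2].astype(int)-p[...,0]>50); v,u=np.nonzero(m[150:300,230:420]); P=W[150:300,230:420][m[150:300,230:420]]
R=cv2.minAreaRect(P[:,:2].astype(np.float32)); print(R)
print(cv2.boxPoints(R))
E
```

```text
[[300. 207.]
 [306. 204.]
 [312. 201.]
 [318. 200.]
 [324. 200.]
 [330. 202.]
 [336. 205.]
 [342. 210.]]
pocket [ 422.96938849 -261.01759121] 0.5237931517706933
((428.116455078125, -259.9749755859375), (83.17806243896484, 91.7585678100586), 11.277745246887207)
[[ 378.3581  -223.11494]
 [ 396.30286 -313.1017 ]
 [ 477.87482 -296.83502]
 [ 459.93005 -206.84824]]
```

```bash
python3 -m inch '{"hand":[0,0,0,0,0,0,0,0],"delta_pos":[[-1.2,0,0],[-1.17,0,2.5],[0,0,2.5],[0,0,1.5],[0,0,0.7],[0,0,0.3],[0,0,0],[0,0,0]],"turn":[0,0,0,0,0,0,0,0]}'
```

```text
t: 12.2
eef_pos: [423.7, -261.1, 91.9]
tcp_rot: [3.141, -0.0, 0.34]
ft_force: [0.1, 0.7, -0.1]
opening: 0.348
```

```bash
python3 -m inch '{"hand":[0,0.7,0.7,0.7,0.7,0.7,1,1,1],"delta_pos":[[0,0,0.1],[0,0,0],[0,0,0],[0,0,0],[0,0,0],[0,0,-1],[0,0,-4],[0,0,-5],[0,0,0]],"turn":[0,0,0,0,0,0,0,0,0]}'; python3 look.py w6; python3 pockets.py; python3 - <<'E'
from h import *
f=np.load("last.npz"); W=f['W'].reshape(-1,3)
P=W[(np.hypot(W[:,0]-423,W[:,1]+261)<30)&(W[:,2]>16)&(W[:,2]<24)]; print(len(P),P.mean(0),P[:,2].std(),cv2.minEnclosingCircle(P[:,:2].astype(np.float32)))
E
```

```text
t: 13.1
eef_pos: [424.8, -262.0, 195.9]
tcp_rot: [3.134, -0.005, 0.34]
ft_force: [-0.1, -0.0, -0.1]
opening: 0.898
13.1 [ 424.8 -262.   195.9] [ 3.134 -0.005  0.34 ] 0.8982310107703158 [ 493.  -236.5  288.8]
[282.  20.] 2950 fit [ 554.9 -184.8] D 49.92 enc 562.0 -182.0 62.4 z 8.2
[504.  10.] 167 fit [ 621.5 -353.7] D 14.38 enc 621.2 -353.6 21.8 z 7.2
[119. 120.] 6051 fit [428.6 -74.8] D 75.18 enc 428.4 -74.7 76.7 z 8.4
[618. 166.] 1570 fit [ 544.5 -531. ] D 101.3 enc 536.1 -515.2 155.3 z 7.9
[173. 140.] 233 fit [ 427.2 -107.5] D 59.26 enc 425.4 -122.1 87.6 z 6.6
[317. 191.] 820 fit [ 423.9 -260.5] D 48.1 enc 424.0 -260.6 49.4 z 8.3
931 [ 424.42051585 -260.36983694   19.33237972] 0.747270989379062 ((423.9335021972656, -260.4430847167969), 17.543899536132812)
```

View pics/w6.png

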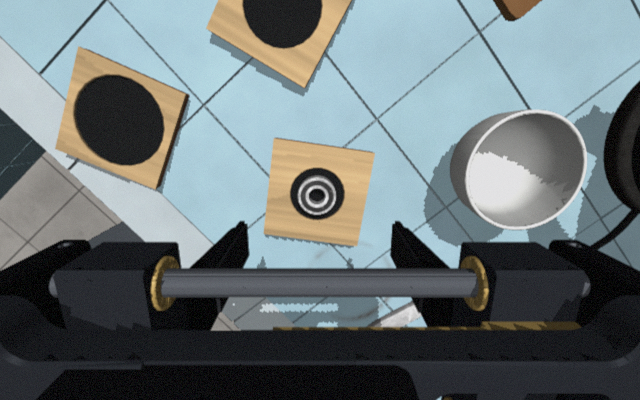

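The bearing is centred in its pocket at (317,194), with its top at z≈19. Back to the gear.

```bash
python3 -m inch '{"hand":[1,1,1,1,1,1,1,1,1,1,1,1,1],"delta_pos":[[1.5,-1.5,0],[3,-3.1,0],[3,-3.1,0],[3,-3.1,0],[3,-3.1,0],[3,-3.1,0],[3,-3.1,0],[3,-3.1,0],[3,-3.1,0],[2.5,-2.5,0],[1.5,-1.4,0],[0,0,0],[0,0,0]],"turn":[0,0,0,0,0,0,0,0,0,0,0,0,0]}'; python3 look.py w7; python3 stack.py
```

```text
t: 14.45
eef_pos: [600.4, 121.9, 189.4]
tcp_rot: [-3.141, 0.002, 0.341]
ft_force: [-0.5, -0.8, -0.1]
opening: 1.002
14.45 [600.4 121.9 189.4] [-3.141e+00  2.000e-03  3.410e-01] 1.0021322281096612 [669.4 146.9 281.8]
58 0
42 0
30 39 510 mean [602.5 122.5  33.9] enc 602.0 122.4 D 24.4
24 29 1496 mean [603.3 123.   27.1] enc 602.0 122.4 D 48.3
15 21 1429 mean [606.8 125.3  18.2] enc 602.2 122.9 D 61.7
```

View pics/w7.png

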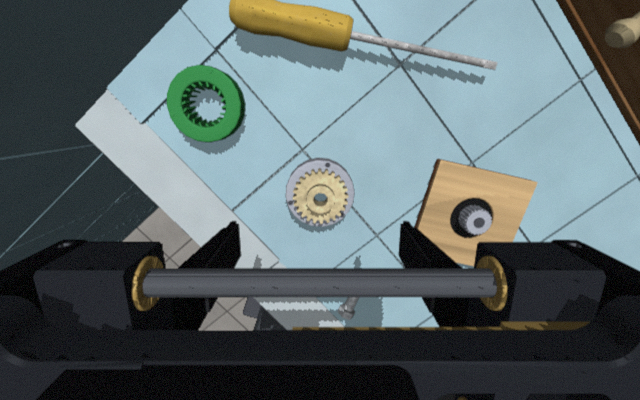

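```bash
python3 -m inch '{"hand":[1,1,1,1,1,1,1],"delta_pos":[[0.17,0,3],[0,0,3],[0,0,1.5],[0,0,0.5],[0,0,0.2],[0,0,0],[0,0,0]],"turn":[0,0,0,0,0,0,0]}'; python3 -m inch '{"hand":[0.8,0.7],"delta_pos":[[0,0,0],[0,0,0]],"turn":[0,0]}'
```

```text
t: 15.2
eef_pos: [603.0, 122.5, 109.3]
tcp_rot: [3.141, -0.001, 0.34]
ft_force: [-0.7, 0.2, 0.6]
opening: 1.0
t: 15.4
eef_pos: [602.8, 122.6, 108.8]
tcp_rot: [3.141, -0.001, 0.34]
ft_force: [-0.0, -0.8, -0.2]
opening: 0.883
```

```bash
python3 -m inch '{"hand":[0,0,0,0,0,0,0,0,0,0,0],"delta_pos":[[-0.05,0,0.24],[0,0,0],[0,0,0],[0,0,0],[0,0,0],[0,0,0],[0,0,0],[0,0,0],[0,0,0],[0,0,0],[0,0,0]],"turn":[0,0,0,0,0,0,0,0,0,0,0]}'
```

```text
t: 16.5
eef_pos: [603.1, 122.5, 108.6]
tcp_rot: [3.141, -0.004, 0.34]
ft_force: [-4.3, 0.2, 26.3]
opening: 0.305
```

```bash
python3 -m inch '{"hand":[0.5,0.5,0.5,0.5],"delta_pos":[[0,0,-0.1],[0,0,-0.1],[0,0,0],[0,0,0]],"turn":[0,0,0,0]}'; python3 look.py w8; python3 - <<'E'
import cv2; p=cv2.imread("pics/w8.png"); cv2.imwrite("pics/w8c.png",cv2.resize(p[150:330,220:420],None,fx=4,fy=4,interpolation=cv2.INTER_CUBIC)[:600])
E
```

```text
t: 16.9
eef_pos: [602.1, 122.4, 107.5]
tcp_rot: [-3.142, 0.0, 0.34]
ft_force: [0.7, -0.6, -0.1]
opening: 0.496
16.9 [602.1 122.4 107.5] [-3.142  0.     0.34 ] 0.49645652835909815 [670.9 147.3 200.1]
```

View pics/w8c.png

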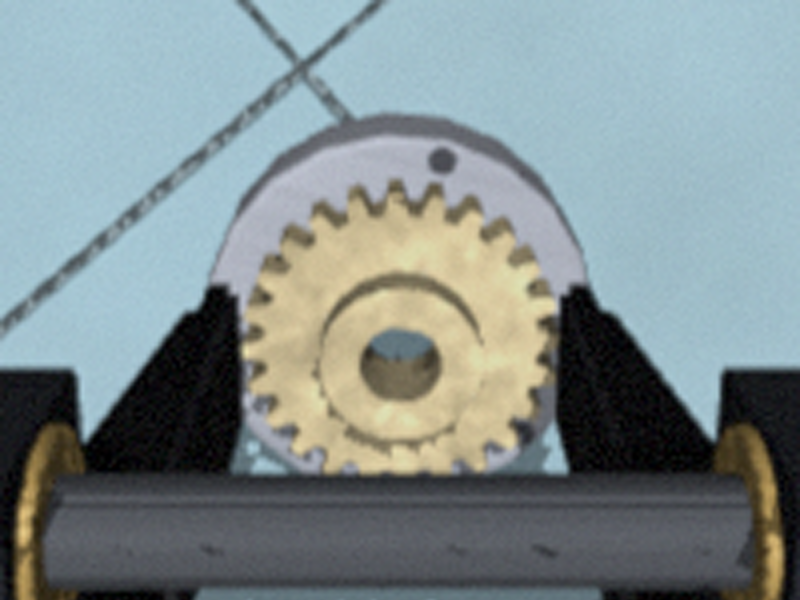

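```bash
python3 - <<'E'
import numpy as np
f=np.load("last.npz"); W=f['W'];p=f['p']
for c in [(255,290),(360,395)]:
    for r in range(218,262,4):
        s=W[r,c[0]:c[1]]; m=p[r,c[0]:c[1]].max(1)<60
        if m.any(): print(r,c,"z",s[m][:,2].min().round(1),s[m][:,2].max().round(1),"y",s[m][:,1].min().round(1),s[m][:,1].max().round(1))
X=W[150:300,240:400].reshape(-1,3); r=np.hypot(X[:,0]-602,X[:,1]-122.4)
for lo,hi in [(8,11),(14,19),(27,29)]:
    q=X[(r>lo)&(r<hi)&(X[:,2]>12)&(X[:,2]<40)]; print(lo,np.median(q,0),q[:,2].std())
    for k in range(4):
        a=np.arctan2(q[:,1]-122.4,q[:,0]-602); qq=q[(a>-np.pi+k*np.pi/2)&(a<-np.pi/2+k*np.pi/2)]; print(len(qq),np.median(qq[:,2]) if len(qq) else 0)
E
```

```text
222 (255, 290) z 31.0 32.4 y 150.4 152.6
226 (255, 290) z 33.4 38.3 y 148.6 152.2
230 (255, 290) z 36.4 45.2 y 147.8 154.4
234 (255, 290) z 33.6 50.8 y 146.5 155.0
238 (255, 290) z 34.2 55.9 y 145.8 155.6
242 (255, 290) z 34.2 61.3 y 145.0 156.0
246 (255, 290) z 36.1 200.1 y 144.3 155.7
250 (255, 290) z 35.5 70.3 y 143.5 154.8
254 (255, 290) z 36.1 74.3 y 142.8 154.0
258 (255, 290) z 37.1 77.8 y 142.0 153.2
222 (360, 395) z 30.3 31.8 y 100.9 102.4
226 (360, 395) z 33.4 39.7 y 100.7 103.9
230 (360, 395) z 32.9 45.3 y 98.6 103.6
234 (360, 395) z 33.9 50.8 y 98.2 103.6
238 (360, 395) z 34.1 56.4 y 97.3 103.8
242 (360, 395) z 35.0 60.8 y 97.1 104.1
246 (360, 395) z 35.5 200.1 y 96.6 147.3
250 (360, 395) z 35.7 71.0 y 95.9 104.1
254 (360, 395) z 36.7 74.1 y 95.8 103.8
258 (360, 395) z 38.1 78.3 y 95.3 103.7
8 [602.1692221  122.4597701   34.08025478] 0.5974679940386297
122 34.16045565308498
123 34.12483776830504
129 33.99829001816846
120 34.09233522155742
14 [604.23678749 123.38415236  27.23916976] 0.6057214120874137
270 27.267718107675023
336 27.200654498123868
346 27.240806366698322
311 27.25863264841297
27 [619.13112939 129.43652734  18.28263475] 4.572112914653627
73 18.20373026126407
162 18.28186286178881
245 18.324041459075488
93 18.201743424924558
```

```bash
python3 -m inch '{"hand":[0.5,0.5,0,0,0,0,0],"delta_pos":[[0,0,-0.2],[0,0,0],[0,0,0],[0,0,0],[0,0,0],[0,0,0],[0,0,0]],"turn":[0,0,0,0,0,0,0]}'; python3 look.py w9; python3 - <<'E'
import cv2; p=cv2.imread("pics/w9.png"); cv2.imwrite("pics/w9c.png",cv2.resize(p[150:330,220:420],None,fx=4,fy=4,interpolation=cv2.INTER_CUBIC)[:600])
E
```

```text
t: 17.65
eef_pos: [603.3, 122.6, 111.8]
tcp_rot: [3.141, -0.004, 0.34]
ft_force: [-0.9, -0.5, 16.0]
opening: 0.137
17.65 [603.3 122.6 111.8] [ 3.141 -0.004  0.34 ] 0.13653998028486092 [671.7 147.4 204.7]
```

View pics/w9c.png

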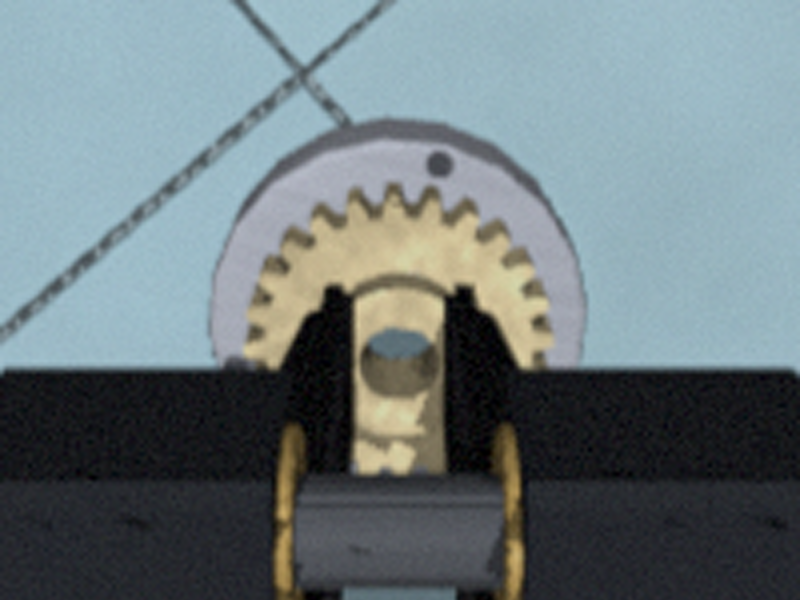

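The fingertips slid up the hub, so it does not hold a grip there (gap 15 mm, tips at z≈34). I'll open, check the gear, and grip it by the toothed rim instead.

```bash
python3 -m inch '{"hand":[0.3,0.62,0.62,0.62,0.62,0.62,0.62,0.62],"delta_pos":[[0,0,-0.4],[0,0,-0.6],[0,0,0],[0,0,0],[0,0,0],[0,0,0],[0,0,0],[0,0,0]],"turn":[0,0,0,0,0,0,0,0]}'; python3 look.py w10; python3 stack.py
```

```text
t: 18.5
eef_pos: [602.1, 122.3, 119.7]
tcp_rot: [3.142, 0.0, 0.34]
ft_force: [-0.2, 0.3, 0.7]
opening: 0.615
18.5 [602.1 122.3 119.7] [3.142 0.    0.34 ] 0.6149070891255504 [670.9 147.3 212.3]
58 65 307 mean [607.2 124.   61.5] enc 612.3 126.2 D 73.5
42 50 238 mean [605.  124.4  46.3] enc 608.2 124.9 D 68.0
30 39 922 mean [602.7 123.   33.9] enc 602.2 122.7 D 24.5
24 29 2609 mean [603.9 123.4  27.1] enc 601.9 122.6 D 48.8
15 21 2292 mean [609.3 125.8  18.1] enc 602.2 122.9 D 61.8
```

View pics/w10.png

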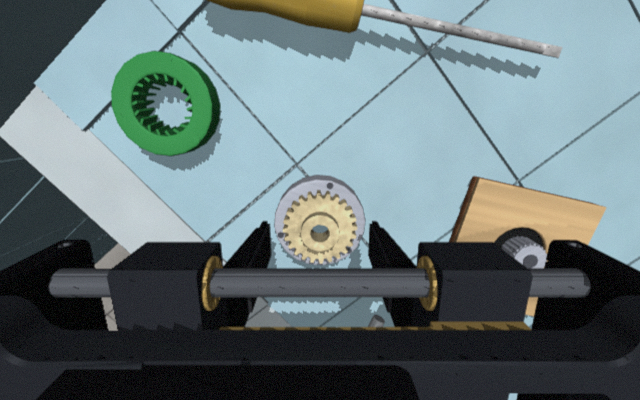

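The gear is undisturbed at (602,122.6) and level. Lowering about 20 mm brings the tips to z≈21, for a rim grasp.

```bash
python3 -m inch '{"hand":[0.62,0.62,0.62,0.62,0.62],"delta_pos":[[0,0,1.2],[0,0,0.6],[0,0,0.2],[0,0,0],[0,0,0]],"turn":[0,0,0,0,0]}';python3 -m inch '{"hand":[0.5,0.3,0,0,0,0],"delta_pos":[[0,0,0],[0,0,0],[0,0,0],[0,0,0],[0,0,0],[0,0,0]],"turn":[0,0,0,0,0,0]}'
```

```text
t: 19.05
eef_pos: [602.2, 122.4, 99.8]
tcp_rot: [3.142, 0.0, 0.34]
ft_force: [-0.1, -0.3, 0.7]
opening: 0.614
t: 19.65
eef_pos: [602.3, 122.3, 100.0]
tcp_rot: [3.141, -0.0, 0.34]
ft_force: [-0.9, -1.6, 2.6]
opening: 0.484
```

```bash
python3 -m inch '{"hand":[0,0,0,0,0],"delta_pos":[[0,0,-0.3],[0,0,-0.7],[0,0,-1.5],[0,0,-1.5],[0,0,0]],"turn":[0,0,0,0,0]}'; python3 look.py w11; python3 - <<'E'
from h import *
f=np.load("last.npz"); W=f['W'];p=f['p']; cv2.imwrite("pics/w11c.png",cv2.resize(p[150:330,220:420],None,fx=4,fy=4,interpolation=cv2.INTER_CUBIC)[:600])
E
```

```text
t: 20.15
eef_pos: [603.0, 122.5, 142.7]
tcp_rot: [3.14, -0.004, 0.34]
ft_force: [0.6, -0.5, -0.7]
opening: 0.484
20.15 [603.  122.5 142.7] [ 3.14  -0.004  0.34 ] 0.4840675866583345 [671.4 147.4 235.6]
```

View pics/w11c.png

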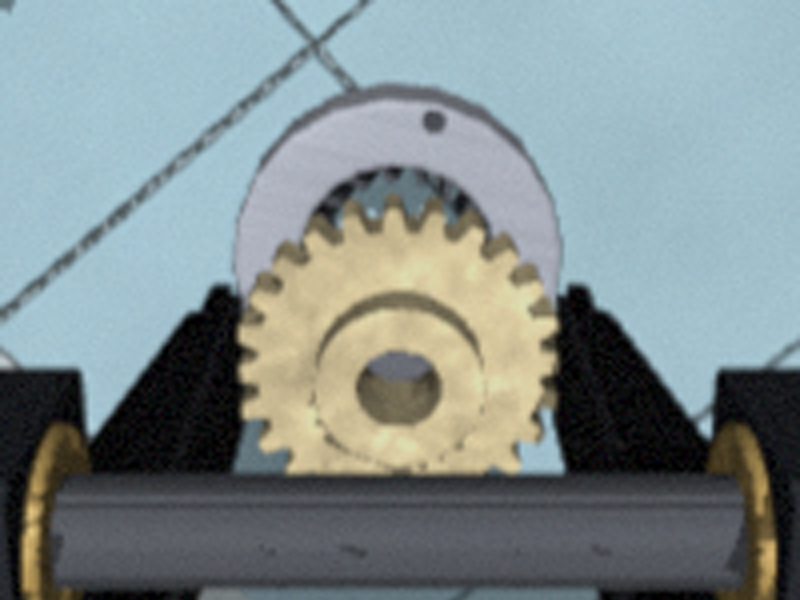

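```bash
python3 -m inch '{"hand":[0,0,0,0,0,0,0,0,0,0,0],"delta_pos":[[-0.7,1.4,0],[-1.7,3.4,0],[-2,4,0],[-2,4,0],[-2,4,0],[-2,4,0],[-2,4,0],[-1,2,0],[-0.44,0.59,0],[0,0,0],[0,0,0]],"turn":[0,0,0,0,0,0,0,0,0,0,0]}'; python3 look.py w12; python3 pockets.py
```

```text
t: 21.3
eef_pos: [562.7, -181.3, 139.6]
tcp_rot: [-3.141, 0.0, 0.34]
ft_force: [0.7, 0.0, -1.7]
opening: 0.486
21.3 [ 562.7 -181.3  139.6] [-3.141  0.     0.34 ] 0.48646963557397627 [ 631.6 -156.4  232.2]
[193.  63.] 411 fit [632.3 -86.7] D 63.16 enc 629.0 -66.0 84.6 z 6.0
[130.  50.] 1253 fit [626.2 -17.8] D 33.54 enc 625.9 -18.2 39.1 z 8.4
[509. 143.] 774 fit [ 729.7 -339.4] D 193.18 enc 654.5 -298.2 139.4 z 6.9
[323. 193.] 2303 fit [ 567.  -181.1] D 49.56 enc 563.4 -182.4 63.6 z 8.2
[121. 314.] 1078 fit [421.7 -54.6] D 33.38 enc 421.6 -54.5 40.9 z 8.4
```

View pics/w12.png

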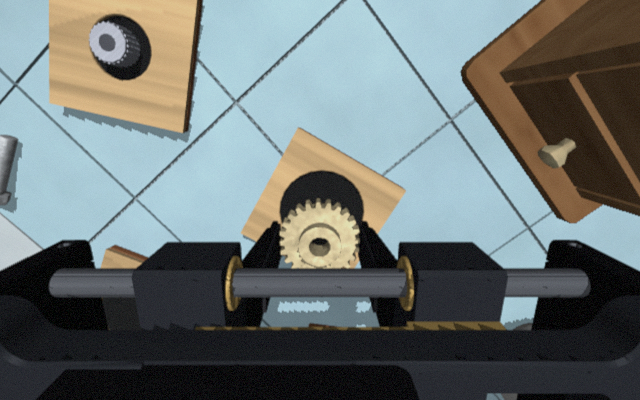

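The gear is held level over the plate_gear pocket at (321,200). The grinder box at (560,120) is clear of the fingers.

```bash
python3 -m inch '{"hand":[0,0,0,0,0,0,0],"delta_pos":[[0,0,1.5],[0,0,2],[0,0,0.9],[0,0,0.3],[0,0,0.1],[0,0,0],[0,0,0]],"turn":[0,0,0,0,0,0,0]}'
```

```text
t: 22.05
eef_pos: [563.2, -182.0, 92.5]
tcp_rot: [3.141, -0.001, 0.34]
ft_force: [-0.1, -0.1, -0.8]
opening: 0.483
```

```bash
python3 -m inch '{"hand":[0,0,0],"delta_pos":[[0,0,0.15],[0,0,0],[0,0,0]],"turn":[0,0,0]}'
```

```text
t: 22.35
eef_pos: [563.0, -182.0, 90.4]
tcp_rot: [3.141, -0.0, 0.34]
ft_force: [-0.2, 0.5, -1.5]
opening: 0.484
```

```bash
python3 -m inch '{"hand":[0.75,0.75,0.75,0.75,0.75,1,1,1,1],"delta_pos":[[0,0,0],[0,0,0],[0,0,0],[0,0,0],[0,0,-1],[0,0,-4],[0,0,-4.5],[0,0,0],[0,0,0]],"turn":[0,0,0,0,0,0,0,0,0]}'; python3 look.py w13; python3 pockets.py; python3 - <<'E'
from h import *
f=np.load("last.npz"); W=f['W'].reshape(-1,3)
P=W[(np.hypot(W[:,0]-563,W[:,1]+182)<30)&(W[:,2]>15)&(W[:,2]<19.5)]; print(len(P),P.mean(0),P[:,2].std(),cv2.minEnclosingCircle(P[:,:2].astype(np.float32)))
A=np.c_[P[:,:2],np.ones(len(P))]; print(np.linalg.lstsq(A,P[:,2],rcond=None)[0])
E
```

```text
t: 23.25
eef_pos: [563.1, -182.0, 186.8]
tcp_rot: [3.14, -0.002, 0.34]
ft_force: [-0.8, -0.3, -0.6]
opening: 0.985
23.25 [ 563.1 -182.   186.8] [ 3.14e+00 -2.00e-03  3.40e-01] 0.9853154617323995 [ 631.7 -157.   279.6]
[215.  70.] 197 fit [624.   -3.6] D 134.9 enc 630.8 -65.6 87.4 z 6.2
[12. 48.] 427 fit [596.1  95.3] D 22.98 enc 594.9 93.8 35.2 z 7.9
[163.  62.] 825 fit [626.2 -17.6] D 33.7 enc 626.0 -18.4 38.8 z 8.3
[476. 139.] 363 fit [ 823.3 -393.2] D 398.88 enc 654.5 -297.6 138.0 z 7.2
[321. 191.] 1259 fit [ 563.3 -181.8] D 61.16 enc 563.3 -181.8 62.4 z 8.3
[176. 259.] 324 fit [457.3 -72.9] D 20.3 enc 457.4 -73.6 26.6 z 8.4
1392 [ 563.87052428 -181.30214098   17.21538593] 0.7224145470941752 ((562.5925903320312, -181.74949645996094), 24.191232681274414)
[-5.87521528e-04 -8.00984181e-04  1.74014519e+01]
```

View pics/w13.png

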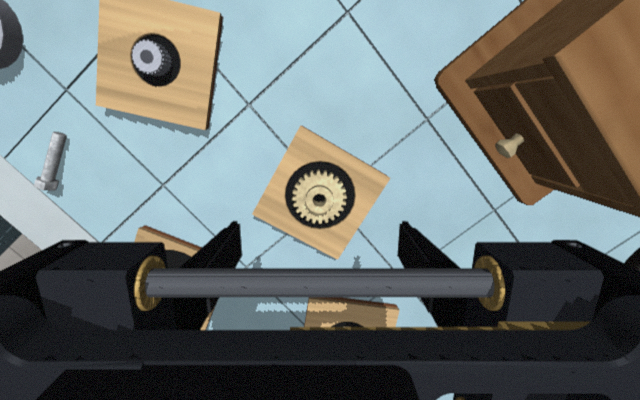

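The gear lies centred and level in its pocket at (320,195). The burr ring is next.

```bash
python3 -m inch '{"hand":[1,1,1,1,1,1,1,1,1,1,1],"delta_pos":[[0.7,-1.4,0],[1.7,-3.4,0],[2,-4,0],[2,-4,0],[2,-4,0],[2,-4,0],[2,-4,0],[1,-2,0],[0.45,-0.64,0],[0,0,0],[0,0,0]],"turn":[0,0,0,0,0,0,0,0,0,0,0]}'; python3 look.py w14; python3 stack.py
```

```text
t: 24.4
eef_pos: [601.8, 122.2, 184.7]
tcp_rot: [-3.142, 0.001, 0.339]
ft_force: [-0.1, -0.6, -0.5]
opening: 1.0
24.4 [601.8 122.2 184.7] [-3.142e+00  1.000e-03  3.390e-01] 0.9996857687874076 [670.7 147.  277.3]
58 0
42 0
30 0
24 0
15 21 2625 mean [603.2 123.3  18.1] enc 602.1 123.0 D 61.8
```

View pics/w14.png

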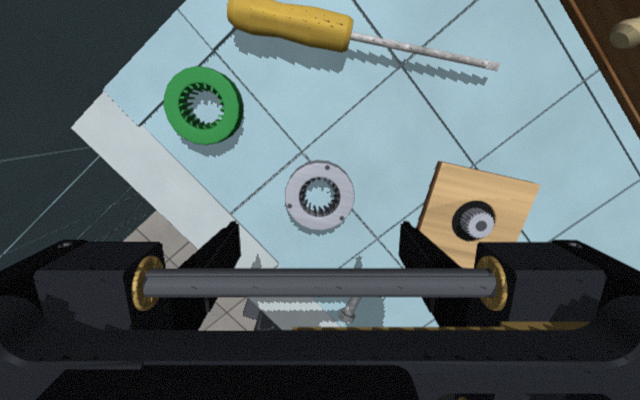

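```bash
python3 -m inch '{"hand":[1,1,1,1,1,1,1],"delta_pos":[[0,-0.05,3],[0,0,3.5],[0,0,2.2],[0,0,1],[0,0,0.4],[0,0,0],[0,0,0]],"turn":[0,0,0,0,0,0,0]}';python3 -m inch '{"hand":[0,0,0,0,0,0,0],"delta_pos":[[0,0,0],[0,0,0],[0,0,0],[0,0,0],[0,0,0],[0,0,0],[0,0,0]],"turn":[0,0,0,0,0,0,0]}'
```

```text
t: 25.15
eef_pos: [602.4, 123.1, 85.4]
tcp_rot: [3.141, -0.002, 0.339]
ft_force: [0.5, -1.0, -0.1]
opening: 1.002
t: 25.85
eef_pos: [602.0, 123.3, 84.4]
tcp_rot: [3.141, -0.0, 0.34]
ft_force: [-0.9, 0.7, 1.9]
opening: 0.635
```

```bash
python3 -m inch '{"hand":[0,0,0,0,0,0,0,0,0,0,0,0,0],"delta_pos":[[0,0,-1],[0,0,-2],[0,0,-3],[-1.8,1,0],[-3.6,2,0],[-3.6,2,0],[-3.6,2,0],[-3.6,2,0],[-3.6,2,0],[-2.2,1.3,0],[-0.96,0.59,0],[0,0,0],[0,0,0]],"turn":[0,0,0,0,0,0,0,0,0,0,0,0,0]}'; python3 look.py w15; python3 pockets.py
```

```text
t: 27.15
eef_pos: [429.2, -74.5, 144.5]
tcp_rot: [3.141, -0.001, 0.34]
ft_force: [0.7, 0.3, -3.4]
opening: 0.635
27.15 [429.2 -74.5 144.5] [ 3.141e+00 -1.000e-03  3.400e-01] 0.6353581960375543 [497.9 -49.6 237.2]
[522.  84.] 2066 fit [ 563.2 -181.6] D 61.22 enc 563.3 -181.6 62.5 z 8.2
[322. 183.] 2258 fit [430.8 -74.3] D 65.18 enc 429.2 -75.0 76.4 z 8.3
[320. 237.] 1251 fit [407.1 -81.7] D 32.72 enc 406.6 -81.3 38.9 z 8.3
```

View pics/w15.png

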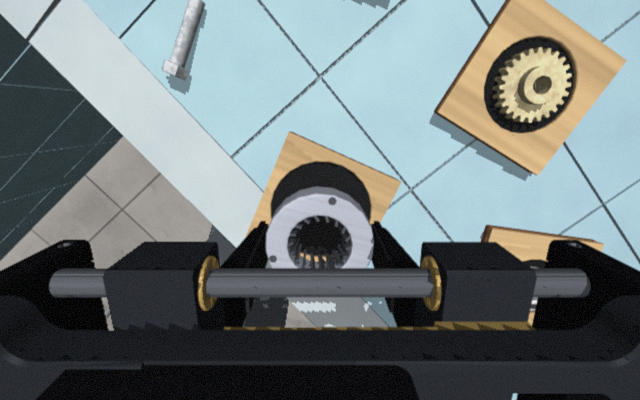

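The ring is held level above the largest pocket at (321,190). Lowering about 52 mm.

```bash
python3 -m inch '{"hand":[0,0,0,0,0,0,0],"delta_pos":[[0,0,2],[0,0,2],[0,0,0.8],[0,0,0.3],[0,0,0],[0,0,0],[0,0,0]],"turn":[0,0,0,0,0,0,0]}'
```

```text
t: 27.9
eef_pos: [428.7, -74.7, 93.9]
tcp_rot: [3.141, -0.001, 0.34]
ft_force: [0.3, 0.8, -2.9]
opening: 0.635
```

```bash
python3 -m inch '{"hand":[0,0,0],"delta_pos":[[0,0,0.1],[0,0,0],[0,0,0]],"turn":[0,0,0]}'
```

```text
t: 28.2
eef_pos: [428.5, -74.8, 92.4]
tcp_rot: [3.141, -0.0, 0.34]
ft_force: [0.1, 0.7, -2.3]
opening: 0.64
```

```bash
python3 -m inch '{"hand":[0.9,0.9,0.9,0.9,0.9,0.9,0.9,0.9,0.9,0.9,0.9,0.9],"delta_pos":[[0,0,0],[0,0,0],[0,0,0],[0,0,0],[0,0,-1],[0,0,-4],[0,0,-5],[0,0,-5],[0,0,-4],[0,3,0],[0,3,0],[0,0,0]],"turn":[0,0,0,0,0,0,0,0,0,0,0,0]}'; python3 look.py w16 bolt cup_bowl_4; python3 - <<'E'
from h import *
from scipy.stats import trim_mean
f=np.load("last.npz"); W=f['W'].reshape(-1,3)
for n,c,h,r in [("nut",(626.1,-18.3),16,11),("bearing",(423.9,-260.5),11,18),("gear",(563.2,-181.8),9,25),("ring",(428.6,-74.8),18,32)]:
    P=W[(np.hypot(W[:,0]-c[0],W[:,1]-c[1])<r+8)&(abs(W[:,2]-8-h)<2)]
    if len(P)<10: print(n,len(P)); continue
    e=cv2.minEnclosingCircle(P[:,:2].astype(np.float32)); A=np.c_[P[:,:2],np.ones(len(P))]
    s=np.linalg.lstsq(A,P[:,2],rcond=None)[0]
    print(n,len(P),"z",np.median(P[:,2]).round(2),"expect",8+h,"off",np.round(np.array(e[0])-c,1),"D",round(2*e[1],1),"tilt",np.round(s[:2],3))
E
```

```text
t: 29.4
eef_pos: [449.1, -133.3, 283.4]
tcp_rot: [3.14, -0.001, 0.338]
ft_force: [0.5, -0.3, 0.1]
opening: 0.899
29.4 [ 449.1 -133.3  283.4] [ 3.14e+00 -1.00e-03  3.38e-01] 0.8991048293520736 [ 517.8 -108.4  376.1]
bolt 0.64 183 71 [509.3  49.1   9.4]
cup_bowl_4 0.78 560 207 [ 510.1 -425.7   15. ]
nut 0
bearing 274 z 19.33 expect 19 off [ 1.2 -0.4] D 35.7 tilt [-0.014 -0.003]
gear 934 z 17.18 expect 17 off [-1.2 -0.1] D 48.6 tilt [-0.003 -0.001]
ring 1469 z 26.2 expect 26 off [-0.3  0.4] D 61.5 tilt [-0.  0.]
```

View pics/w16.png

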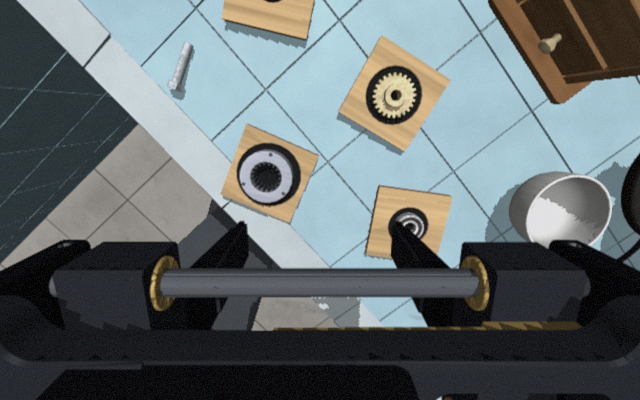

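Ring (268,175), gear (394,94) and bearing (409,226) sit in their pockets, and the bolt and bowl are unmoved. Only the nut is out of view, so I'll shift forward once to check it.

```bash
python3 -m inch '{"hand":[1,1,1,1],"delta_pos":[[4,-2,0],[4,-2,0],[2,-1,0],[0,0,0]],"turn":[0,0,0,0]}'; python3 look.py w17 ; python3 - <<'E'
from h import *
f=np.load("last.npz"); W=f['W'].reshape(-1,3)
for n,c,h,r in [("nut",(626.1,-18.3),16,11)]:
    P=W[(np.hypot(W[:,0]-c[0],W[:,1]-c[1])<r+8)&(abs(W[:,2]-8-h)<2)]
    e=cv2.minEnclosingCircle(P[:,:2].astype(np.float32)); A=np.c_[P[:,:2],np.ones(len(P))]
    s=np.linalg.lstsq(A,P[:,2],rcond=None)[0]
    print(n,len(P),"z",np.median(P[:,2]).round(2),"expect",8+h,"off",np.round(np.array(e[0])-c,1),"D",round(2*e[1],1),"tilt",np.round(s[:2],3))
E
```

```text
t: 29.95
eef_pos: [526.8, -48.1, 282.1]
tcp_rot: [-3.141, 0.0, 0.343]
ft_force: [0.2, 0.5, 0.2]
opening: 0.997
29.95 [526.8 -48.1 282.1] [-3.141  0.     0.343] 0.9968272325462922 [595.5 -23.  374.7]
nut 381 z 24.18 expect 24 off [-0.1 -0.3] D 23.9 tilt [ 0.005 -0.009]
```

View pics/w17.png

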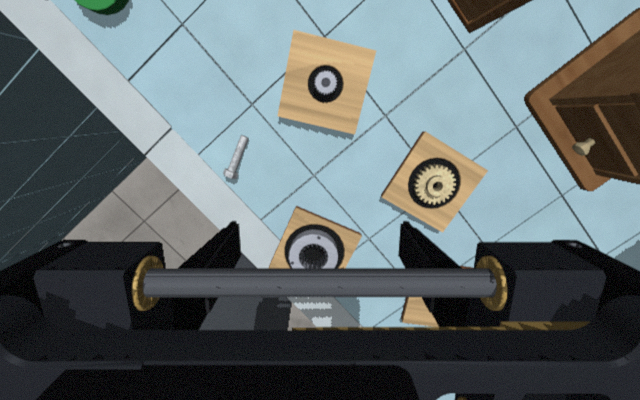

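The nut is upright in the centre of its pocket at (326,83). I'm handing the job in.

```bash
python3 -c "
from cell import ticket; print(ticket.job_done())"
```

```text
the job is handed in; nothing more can be done
None
```

All four parts are off the stack, each lying upright in its own plate's pocket, and I handed the job in at about 30 s of the 99 s allowed. No verdict came back.

| Part | Distance from pocket centre | Top surface, measured / expected |
|---|---|---|
| nut | about 0.3 mm | 24.2 / 24 mm |
| bearing | about 1.3 mm | 19.3 / 19 mm |
| gear (rim) | about 1.2 mm | 17.2 / 17 mm |
| burr ring | about 0.5 mm | 26.2 / 26 mm |

- **Tilt:** each part measured within 0.015 rad of level in the last wrist-camera views.
- **Gripper:** at hand-in it was open, well above everything and touching nothing.
- **Bowl and bolt:** the bolt measured within about 3 mm of its first position. For the bowl I only have coarse detections, which agree to within about 16 mm along different parts of its inside. It looked upright and in the same place, and the arm never came near it.
- **Failed grip:** I first tried to hold the gear by its hub, and the fingertips slid up and off it twice, with up to 26 N at the wrist. The gear stayed level and centred, so I gripped it by the toothed rim instead, which held.

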